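# Open the push-to-open drawer under the glass cups

### The job

With the fingertips only, gripping and lifting nothing, open the drawer that lies below the rack of glass cups: first slide the strainer aside by the outside of its blue drip bowl, not touching the mesh, until it stands clear of where that drawer will run. Then press the handleless drawer front so that its touch latch lets go, take the hand away so the drawer springs ajar by itself, and with a fingertip behind the front draw the drawer all the way out without it striking the strainer. Leave the other drawer shut and the racks, cups and other tea things where they stand.

Things in the scene. Friction and masses are not known exactly. Their poses are not given: they have to be found in the camera images.
- cabinet: low brown tea cabinet, fixed, 260 mm deep (x), 430 wide (y), 90 high; origin at the centre of its underside, x from its front to its back, y to the left as the robot sees it. Front edge at x = -130 mm. Two drawers side by side behind pale handleless fronts, outer faces at x = -153 mm when shut (a 7 mm shadow gap behind each); the fronts are 4 mm apart at y = 0
- drawer_left (a joint): left drawer, middle at cabinet y = +107 mm. 0 = shut on its touch latch (rests within 1 mm of it); grows in metres as it comes out towards the robot (cabinet -x); stop at 150 mm. Pressed in to about -3 mm (6 N; hard stop at -6 mm) the catch lets go; as the finger withdraws a spring (4.5 N) follows and leaves it about 50 mm out within 1 s. Then it slides at 1 N plus 14 N per m/s and stays where left; pushed home, it latches
- drawer_right (a joint): slide of the right drawer (middle at cabinet y = -107 mm), built as the left one
- front_left: outer leaf of the left drawer's front: origin at the middle of its outer face, x out of the back of it into the cabinet, z up. The whole front is 210 mm wide and 80 mm tall (z 8 to 88 mm), 16 mm thick; it moves with the drawer
- front_right: outer leaf of the right drawer's front: origin at the middle of its outer face, x out of the back of it into the cabinet, z up. The whole front is 210 mm wide and 80 mm tall (z 8 to 88 mm), 16 mm thick; it moves with the drawer
- inner_left: inner leaf of the left drawer's front: origin at the middle of the inner face, which looks at the cabinet; it moves with the drawer. Behind it the drawer is 160 mm wide inside, open above, liner at z = 25 mm; when ajar, 57 mm lie between this face and the cabinet's front edge
- inner_right: inner leaf of the right drawer's front: origin at the middle of the inner face, which looks at the cabinet; it moves with the drawer. Inside as the left one
- drip_bowl: loose straight-sided blue ceramic drip bowl, 88 mm across and 42 mm high (0.27 kg with the strainer), standing in front of the middle of the cabinet so that it is in the way of either drawer; origin at the centre of its underside, z up
- strainer: round steel strainer seated in the mouth of the drip bowl, 82 mm across, its rim 6 mm above the bowl's rim; origin at the centre of its underside, 42 mm above the bowl's. Not to be touched
- glass_rack_centre (a point): middle of the rack of glass cups: a dark steel slotted rack, 76 x 190 mm, with three pale blue-green glass cups in a row, on top of the cabinet above one of the two drawers; point 14 mm above its underside
- porcelain_rack_centre (a point): middle of the rack of porcelain cups: a pale wooden slotted rack of the same size with three white cups, above the other drawer; point 14 mm above its underside
- glass_cup0: pale blue-green glass cup in its rack, 48 mm across, 50 mm high; origin at the centre of its foot
- glass_cup1: pale blue-green glass cup in its rack, 48 mm across, 50 mm high; origin at the centre of its foot
- glass_cup2: pale blue-green glass cup in its rack, 48 mm across, 50 mm high; origin at the centre of its foot
- porcelain_cup0: white porcelain cup in its rack, 52 mm across, 42 mm high; origin at the centre of its foot
- porcelain_cup1: white porcelain cup in its rack, 52 mm across, 42 mm high; origin at the centre of its foot
- porcelain_cup2: white porcelain cup in its rack, 52 mm across, 42 mm high; origin at the centre of its foot
- gaiwan: grey stoneware lidded cup on its saucer, 104 mm across, 91 mm high, to one side; origin at the centre of its foot
- pitcher: glass serving pitcher with a handle, 76 mm across, 85 mm high, to the other side; origin at the centre of its foot
- caddy: green tea caddy, 72 mm across, 110 mm high, beside the cabinet; origin at the centre of its foot
Mind the look-alikes: they are no part of the job. What is shaped like the part that bears glass_rack_centre but purple is not meant. Of the things shaped like the drip_bowl, the blue one is meant.

How it is judged:
By the outcome, as a careful person would: the job done as asked, in the order asked, and still so for the second after the job is handed in, with the robot touching nothing.
It also fails if it takes over 58 s, if anything falls off the work surface, if the arm or the gripper's body presses on something with over 40 N, if the wrist force passes 120 N, or if a joint passes its speed limit or range.

### The arm

A 6-joint arm with a two-finger parallel gripper is mounted at the origin on the work surface. World frame = base frame: x ahead of the robot, y to its left, z up, the work surface at z = 0. Lengths are in m, angles in degrees, forces in N, time in s.
With the tool pointing down it reaches from about 0.4 to 0.825 m from the base axis. Payload 7 kg.
Tool frame: the origin (TCP) lies between the finger pads; the fingertips stand ctrl.nose_length ahead of it and the grasp point (between the pads) lies 2 mm behind it (ctrl.nose_length is the distance from the TCP to the fingertips, in m); z points along the fingers, y is the line along which they close (so a half turn about z gives the same grasp; the last joint's range is limited). The gripper opens to 88 mm and grips with 3 to 60 N. Pads are 19 mm wide; open, the fingers measure 130 mm over their backs; the gripper's body (78 mm by 193 mm) begins 47 mm behind the grasp point.
Start: joints at [86.064, 20.546, 0.682, 0, -70.136, -16.507], TCP at [0.236, 0.632, 0.244] pointing down, gripper open.
Joint ranges: [-176.03, 176.03], [-82.01, 121.73], [-58.28, 71.71], [-173.87, 95.51], [-174.79, -0.11], [-173.66, 173.66]. Speed limits (degrees/s): [136.94, 136.94, 172.46, 180, 180, 180].

### API

Orientations are given as [roll, pitch, yaw] about the fixed x, y, z axes, in that order (R = Rz(yaw) Ry(pitch) Rx(roll)).
In Python, from plant import ctrl gives the robot as it stands.
- The arm moves only by the tool apply_moves, never from a script. Its argument "commands" is a list of rows, each a list of 3 entries, a list of its own where there are three numbers: the shift along the world's x, y, z in cm, then the turn about the world's z in rad, then the closure, from 0 (fully open) to 1 (shut). In form: [[[x, y, z], turn, jaw], ...]. A call has 1 to 20 rows; each row is the pose to reach, as a shift and turn from the pose commanded when the call began; what a row does not reach only later rows make up. A row lasts 1/12 s, in which the tool goes at most 41.7 mm and 7.16 degrees, less where a joint would pass 70% of its speed; a pose out of reach is approached as far as the arm can. A call with a gripper value outside its range is refused whole. The fingers move at their own pace and stop on an object; the grip force is fixed at half the most. Time passes only in rows, so rows that repeat a pose let the fingers close. It gives the time, the measured TCP pose, the force, the opening and the grip force at its end, in the units of the state.
- ctrl.get_obs(): the state, without advancing time (a new reading comes with each control period).
- ctrl.snapshot(name): name is "scene" or "top"; returns a dict with "img" (384x512x3 uint8, red, green, blue), "fx", "fy", "cx", "cy" (pixels), "dist_coeffs" ([k1, k2, p1, p2, k3] as OpenCV has them; the pictures are not rectified), "T" (4x4, takes a point from camera to world coordinates). Camera axes: x right, y up, looking along -z (the intrinsics and any distortion apply to the point x, -y, -z); pixel columns grow to the right and rows downward; lengths in m; the calibration is good to about 2 mm. A picture is of the moment at which its call begins. There is no depth.
- ctrl.close_job(): hands the job in; it is judged then, once.
Trained networks look in a picture, given as the dict that the camera call returned (one of the last four; its "shot" number tells which), for a name from the list of things; names that differ only in an ending like _2 or _b are one class to them, and where a whole thing is asked for, a point or a joint stands for the part that bears it (a point fixed in the world has none). Each returns a list of dicts, best first, with "score" (0 to 1); they miss things now and then, are a little off and sometimes report something else, mostly with a low value. They report only what shows in the picture. A call takes as long as a camera call. They do not tell look-alikes from the thing itself.
- ctrl.search_frame(picture, target): "at" ([column, row] in pixels, amid what is visible of it).
- ctrl.spot_point(picture, target): "at" ([column, row] in pixels: a listed point, or the origin of a listed thing).
The state is a dict: "clock": time; "joint_pos": joint angles; "qvel": joint speeds; "tau": joint torques, N m; "tool_pos": TCP position; "orientation": TCP orientation; "force": force on the tool from outside, world axes, zero at the start; "moment": the same for the moment, N m; "opening": finger opening in m; "gripper_force": force on a finger pad.
Only numpy, scipy, OpenCV 4.12 (cv2) and the standard library are available. Lean on these libraries where they do the work, as an engineer would, in place of code of your own. Each camera call takes 0.05 s, during which the arm holds its last target. There are 200 camera calls.

## Working session

There is one attempt and no reset: what is moved stays moved. The work goes in short steps, Python scripts to look and compute and a tool call to move; the robot and the scene stay as the last step left them, time stands still between calls to the robot, and variables do not carry over. Pictures are saved under pics/ and viewed, at most 10 in all, crops included, and the job is handed in when it is done.

Besides the shell and the picture viewer there is one more tool, called after "Call:" by a JSON object that holds its "method" and its "body". apply_moves: Moves the arm, as the interface text tells. Its arguments: {"type":"object","properties":{"commands":{"type":"array"}},"required":["commands"]}

```bash
mkdir -p pics; cat > h.py <<'E'
import numpy as np, cv2
from plant import ctrl
def ray(s,p):
    K=np.array([[s["fx"],0,s["cx"]],[0,s["fy"],s["cy"]],[0,0,1.]])
    u=cv2.undistortPoints(np.array([[p]],float),K,np.array(s["dist_coeffs"],float))[0,0]
    T=np.array(s["T"]); return T[:3,3],T[:3,:3]@np.array([u[0],-u[1],-1])
def atz(s,p,z):
    o,d=ray(s,p); return o+d*(z-o[2])/d[2]
def proj(s,P):
    T=np.array(s["T"]); c=T[:3,:3].T@(np.array(P)-T[:3,3])
    K=np.array([[s["fx"],0,s["cx"]],[0,s["fy"],s["cy"]],[0,0,1.]])
    return cv2.projectPoints(np.array([[c[0],-c[1],-c[2]]]),np.zeros(3),np.zeros(3),K,np.array(s["dist_coeffs"],float))[0].ravel()
def save(s,n,crop=None,f=1.5):
    i=s["img"][:,:,::-1]
    if crop: a,b,c,d=crop; i=i[b:d,a:c]
    cv2.imwrite("pics/"+n,cv2.resize(i,None,fx=f,fy=f,interpolation=cv2.INTER_CUBIC))
E
python3 - <<'E'
from h import *
print(ctrl.nose_length, ctrl.get_obs()["orientation"])
for v in("scene","top"):
    s=ctrl.snapshot(v); save(s,v+"0.png")
    print(v,np.round(s["T"],3).tolist())
    for n,z in (("cabinet",0),("front_left",.048),("front_right",.048),("drip_bowl",0),("strainer",.042),("glass_rack_centre",.104),("porcelain_rack_centre",.104),("gaiwan",0),("pitcher",0),("caddy",0)):
        for r in ctrl.spot_point(s,n)[:3]:
            print(n,np.round(r["at"]),round(r["score"],2),np.round(atz(s,r["at"],z),3))
E
```

```text
0.017 [ 1.79906800e+02 -8.21449495e-03 -2.04512017e+01]
scene [[0.316, -0.738, 0.596, 1.246], [0.949, 0.25, -0.194, -0.227], [-0.005, 0.626, 0.779, 1.036], [0.0, 0.0, 0.0, 1.0]]
cabinet [260. 277.] 0.78 [ 0.725 -0.047  0.   ]
cabinet [250. 271.] 0.17 [ 0.701 -0.065  0.   ]
front_left [282. 213.] 0.69 [0.584 0.066 0.048]
front_left [371. 156.] 0.69 [0.469 0.4   0.048]
front_right [250. 268.] 0.38 [ 0.717 -0.069  0.048]
drip_bowl [232. 213.] 0.98 [ 0.506 -0.056  0.   ]
drip_bowl [232. 173.] 0.93 [ 0.358 -0.014  0.   ]
strainer [233. 201.] 0.92 [ 0.496 -0.049  0.042]
strainer [233. 162.] 0.78 [ 0.355 -0.006  0.042]
glass_rack_centre [227. 276.] 0.93 [ 0.752 -0.138  0.104]
glass_rack_centre [146. 170.] 0.88 [ 0.356 -0.262  0.104]
porcelain_rack_centre [308. 245.] 0.97 [0.733 0.076 0.104]
porcelain_rack_centre [253. 270.] 0.37 [ 0.755 -0.075  0.104]
gaiwan [100. 233.] 0.71 [ 0.455 -0.435  0.   ]
pitcher [375. 159.] 0.69 [0.447 0.438 0.   ]
pitcher [326. 238.] 0.45 [0.672 0.164 0.   ]
caddy [394. 191.] 0.62 [0.586 0.432 0.   ]
top [[0.018, 0.995, -0.102, 0.435], [-0.999, 0.022, 0.03, 0.023
[... 212 characters left out ...]
 [305. 184.] 0.93 [ 0.573 -0.156  0.048]
drip_bowl [258. 258.] 0.98 [ 0.358 -0.028  0.   ]
drip_bowl [265. 208.] 0.7 [ 0.503 -0.045  0.   ]
strainer [272. 208.] 0.91 [ 0.501 -0.061  0.042]
strainer [256. 261.] 0.83 [ 0.35  -0.019  0.042]
glass_rack_centre [341. 292.] 0.86 [ 0.277 -0.244  0.104]
glass_rack_centre [302. 118.] 0.8 [ 0.747 -0.136  0.104]
porcelain_rack_centre [226. 121.] 0.76 [0.734 0.073 0.104]
porcelain_rack_centre [302. 117.] 0.59 [ 0.752 -0.138  0.104]
gaiwan [391. 229.] 0.62 [ 0.448 -0.423 -0.   ]
pitcher [104. 225.] 0.78 [0.444 0.425 0.   ]
pitcher [228. 122.] 0.68 [0.761 0.071 0.   ]
pitcher [272. 207.] 0.4 [ 0.505 -0.064  0.   ]
caddy [ 96. 178.] 0.77 [0.581 0.454 0.   ]
```

View pics/top0.png

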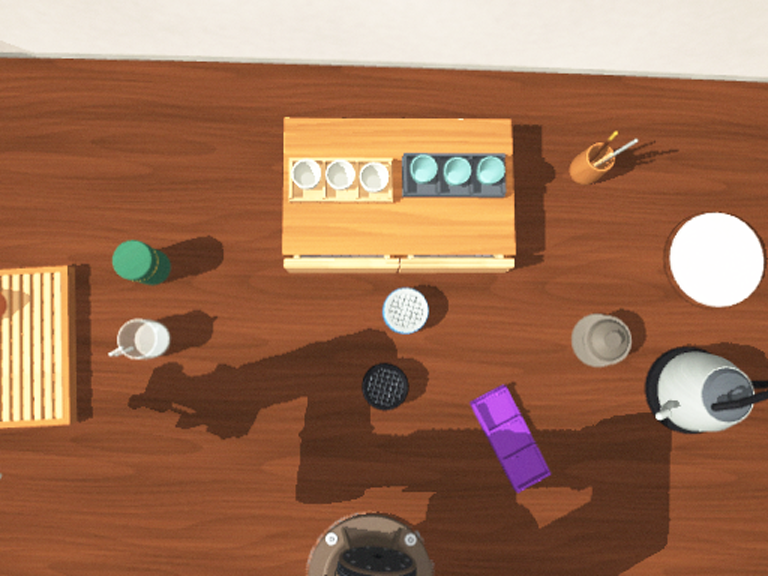

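View pics/scene0.png

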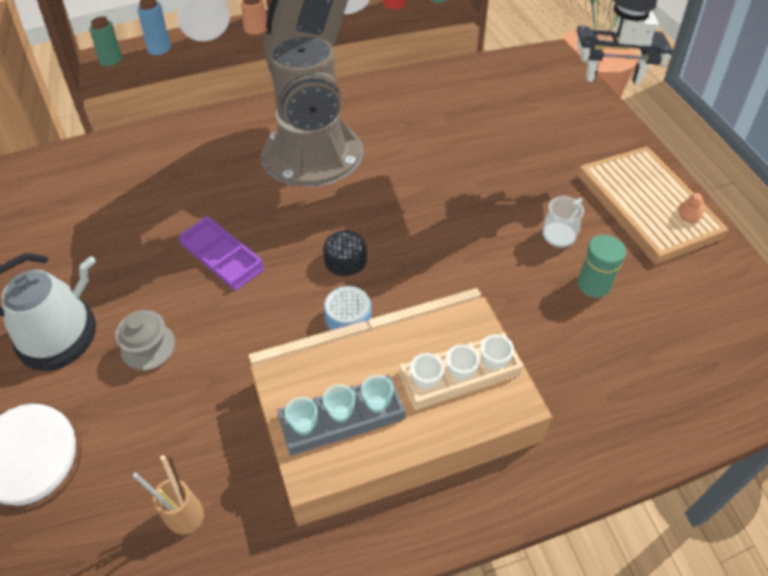

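The glass rack sits on the right half of the cabinet, at about (302,118) in the top picture. The purple rack at (341,292) is the look-alike. There are two drip bowls: one at (270,207), white and blue, and a black one at (257,257). The description asks for the blue one. I'll confirm that in a crop and refine the cabinet pose.

```bash
python3 - <<'E'
from h import *
s=ctrl.snapshot("top"); save(s,"crop1.png",(180,70,350,280),3.5/1.25)
for n,p,z in (("FL top-outer",(190,180.7),.088),("FR",(342.6,180.7),.088),("gapmid",(266.3,181),.088),("backL",(189.5,79),.09),("backR",(341.5,79.5),.09),("rim",(270.3,206.8),.048),("black",(257,257),.048)):
    print(n,np.round(atz(s,p,z),4))
t=ctrl.snapshot("scene"); save(t,"crop2.png",(150,170,350,350),3.5)
for n,p,z in (("rim",(232,204),.048),("FLouter",(320,195),.088),("FRouter",(167,237),.088)): print(n,np.round(atz(t,p,z),4))
E
```

```text
FL top-outer [0.5683 0.1672 0.088 ]
FR [ 0.5778 -0.2536  0.088 ]
gapmid [ 0.5722 -0.0418  0.088 ]
backL [0.856  0.1788 0.09  ]
backR [ 0.8681 -0.2517  0.09  ]
rim [ 0.5039 -0.0566  0.048 ]
black [ 0.3625 -0.0215  0.048 ]
rim [ 0.5103 -0.0554  0.048 ]
FLouter [0.5872 0.1728 0.088 ]
FRouter [ 0.5884 -0.2498  0.088 ]
```

View pics/crop1.png

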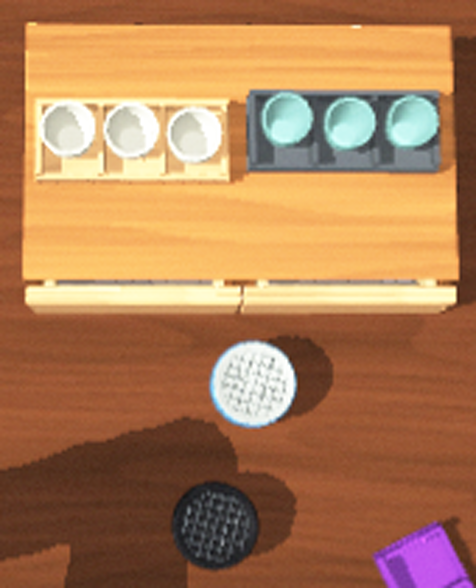

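View pics/crop2.png

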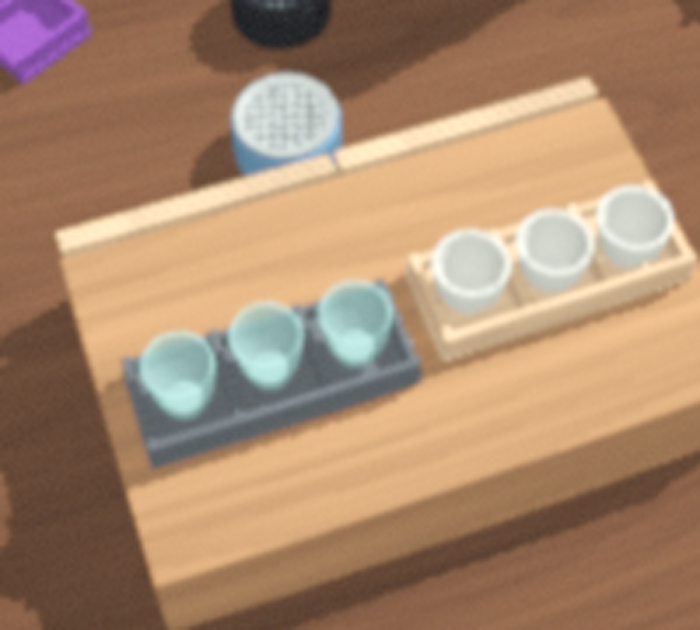

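The blue-walled bowl, at (232,205) in the scene picture, is the target. The other one is all black. The target drawer is the right one, under the dark rack with the green cups. I'll refine the front edge, then move the closed gripper beside the bowl.

```bash
python3 - <<'E'
from h import *
s=ctrl.snapshot("top");t=ctrl.snapshot("scene")
for v,n,p in ((s,"FL",(189.6,178.5)),(s,"FR",(342.6,178.3)),(s,"gap",(266.3,178.4)),(t,"FL",(319.5,193.2)),(t,"FR",(166.5,237)),(t,"gap",(245.5,214.5))):
    print(n,np.round(atz(v,p,.088),4))
s2=s
for v,p in ((s,(270.3,207)),(t,(232,203.5))): print("rim",np.round(atz(v,p,.048),4))
print(ctrl.get_obs()["tool_pos"])
E
```

```text
FL [0.5744 0.1685 0.088 ]
FR [ 0.5846 -0.2536  0.088 ]
gap [ 0.5794 -0.0416  0.088 ]
FL [0.581 0.174 0.088]
FR [ 0.588 -0.251  0.088]
gap [ 0.5846 -0.0387  0.088 ]
rim [ 0.5033 -0.0566  0.048 ]
rim [ 0.5086 -0.0549  0.048 ]
[0.23575846 0.63246977 0.24356576]
```

Call:
{"method": "apply_moves", "body": {"commands": [[[3,-8,0],0.1,1],[[6,-16,0],0.2,1],[[9,-24,0],0.3,1],[[12,-32,0],0.37,1],[[15,-40,0],0.37,1],[[18,-48,0],0.37,1],[[21,-56,0],0.37,1],[[24,-64,0],0.37,1],[[26.5,-72,0],0.37,1],[[27,-78,0],0.37,1],[[27,-80,0],0.37,1],[[27,-80,-4],0.37,1],[[27,-80,-8],0.37,1],[[27,-80,-10],0.37,1],[[27,-80,-10],0.37,1],[[27,-80,-10],0.37,1],[[27,-80,-10],0.37,1]]}}

```text
clock: 2.72
tool_pos: [0.4637, -0.0319, 0.1847]
orientation: [-180.0, -0.1, 0.8]
force: [0.6, 1.8, -0.5]
opening: 0.0004
gripper_force: 0.0
```

Call:
{"method": "apply_moves", "body": {"commands": [[[1.4,-4,0],0.01,1],[[2.8,-8,0],0.01,1],[[4.2,-12,0],0.01,1],[[4.2,-13.3,0],0.01,1],[[4.2,-13.3,-2],0.01,1],[[4.2,-13.3,-5],0.01,1],[[4.2,-13.3,-8],0.01,1],[[4.2,-13.3,-11],0.01,1],[[4.2,-13.3,-13],0.01,1],[[4.2,-13.3,-13],0.01,1],[[4.2,-13.3,-13],0.01,1]]}}

```text
clock: 3.63
tool_pos: [0.505, -0.1631, 0.0542]
orientation: [180.0, 0.1, 1.3]
force: [0.9, 0.0, -0.0]
opening: 0.0008
gripper_force: 0.0
```

```bash
python3 - <<'E'
from h import *
print(ctrl.get_obs()["tool_pos"])
s=ctrl.snapshot("top"); save(s,"crop3.png",(210,140,350,260),3.5)
t=ctrl.snapshot("scene"); save(t,"crop4.png",(150,150,290,290),4)
a=cv2.imread("pics/crop3.png");b=cv2.imread("pics/crop4.png");h=420
cv2.imwrite("pics/c34.png",np.hstack([cv2.resize(a,(400,343)),cv2.resize(b,(343,343))]))
E
```

```text
[ 0.50501593 -0.16309622  0.05420488]
```

View pics/c34.png

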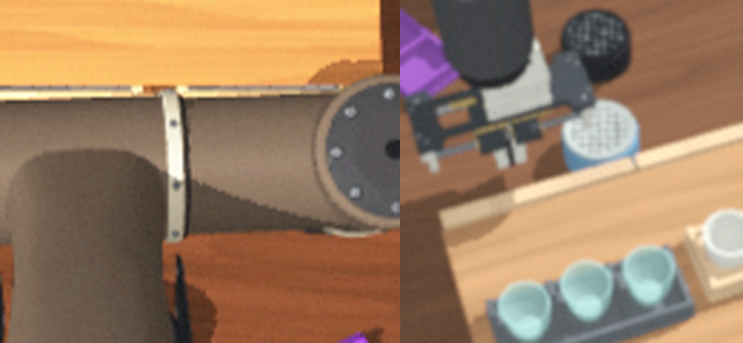

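Call:
{"method": "apply_moves", "body": {"commands": [[[0.1,0,-1.2],0,1],[[0.1,1.5,-1.2],0,1],[[0.1,3,-1.2],0,1],[[0.1,3.5,-1.2],0,1],[[0.1,4,-1.2],0,1],[[0.1,4.5,-1.2],0,1],[[0.1,5.2,-1.2],0,1],[[0.1,6,-1.2],0,1]]}}

```text
clock: 4.4
tool_pos: [0.507, -0.103, 0.0434]
orientation: [180.0, -0.1, 1.3]
force: [-0.3, -2.6, 2.6]
opening: 0.0007
gripper_force: 1.6
```

```bash
python3 - <<'E'
from h import *
print(ctrl.get_obs()["tool_pos"])
for v in ("scene","top"):
    s=ctrl.snapshot(v)
    for r in ctrl.spot_point(s,"drip_bowl")[:2]: print(v,np.round(r["at"]),round(r["score"],2),np.round(atz(s,r["at"],0),3))
    if v=="scene": save(s,"crop5.png",(200,160,300,250),6)
E
```

```text
[ 0.50701154 -0.10297453  0.04338662]
scene [234. 210.] 0.97 [ 0.498 -0.047  0.   ]
scene [231. 170.] 0.68 [ 0.347 -0.011  0.   ]
top [258. 258.] 0.6 [ 0.355 -0.025  0.   ]
```

View pics/crop5.png

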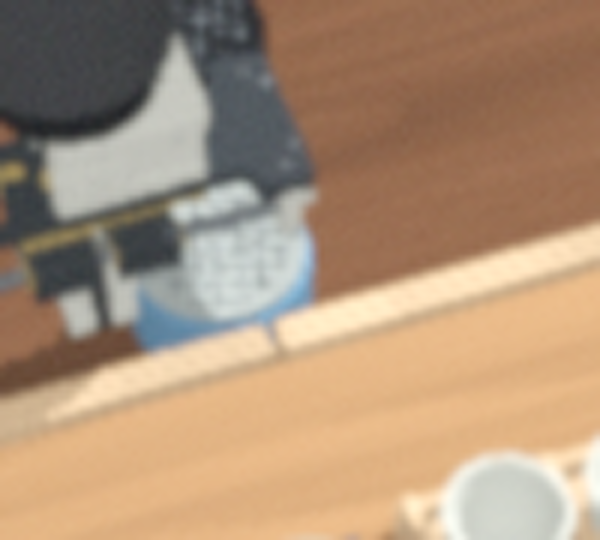

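```bash
python3 - <<'E'
from h import *
s=ctrl.snapshot("scene")
def atx(p,x):
    o,d=ray(s,p); return o+d*(x-o[0])/d[0]
for n,c in (("tipL",(82,338)),("tipR",(122,325)),("carL bottom",(40,298)),("carL bottomR",(98,288)),("carR bottom L",(125,272)),("carR bottom R",(180,262)),("rod end",(300,235)),("railtop",(170,205))):
    print(n,np.round(atx((200+c[0]/6,160+c[1]/6),.517),4))
o=ctrl.get_obs(); print(o["force"],o["moment"])
E
```

```text
tipL [ 0.517  -0.1122  0.0232]
tipR [ 0.517  -0.0927  0.025 ]
carL bottom [ 0.517  -0.1288  0.0616]
carL bottomR [ 0.517  -0.1018  0.0577]
carR bottom L [ 0.517  -0.0885  0.0642]
carR bottom R [ 0.517  -0.0626  0.0608]
rod end [ 0.517  -0.0048  0.0572]
railtop [ 0.517  -0.065   0.1037]
[-0.40388241  0.37145731 -0.13506551] [-0.0693552  -0.02438304 -0.02494066]
```

Carriage bottoms are about 12 mm above the strainer and the fingertip is against the blue wall. I'll push on.

Call:
{"method": "apply_moves", "body": {"commands": [[[0,0.8,0],0,1],[[0,1.6,0],0,1],[[0,2.4,0],0,1],[[0,3.2,0],0,1],[[0,4,0],0,1],[[0,4.8,0],0,1],[[0,5.6,0],0,1],[[0,6.4,0],0,1],[[0,7.2,0],0,1],[[0,8,0],0,1],[[0,8.8,0],0,1],[[0,9.6,0],0,1],[[0,10.2,0],0,1],[[0,10.6,0],0,1],[[0,10.8,0],0,1],[[0,9.8,0],0,1],[[0,7.5,0],0,1],[[0,5,0.5],0,1],[[-0.5,2,3],0,1],[[-1,-1,5],0,1]]}}

```text
clock: 6.32
tool_pos: [0.4958, -0.1145, 0.093]
orientation: [180.0, 0.1, 1.4]
force: [1.1, -1.2, -0.7]
opening: 0.0005
gripper_force: 0.0
```

Call:
{"method": "apply_moves", "body": {"commands": [[[0,-3,0],0,1],[[0,-5,0],0,1],[[0,-5,0],0,1]]}}

```text
clock: 6.57
tool_pos: [0.4962, -0.1664, 0.0931]
orientation: [180.0, -0.1, 1.1]
force: [0.5, 0.3, 0.4]
opening: 0.0002
gripper_force: 0.0
```

```bash
python3 - <<'E'
from h import *
o=ctrl.get_obs();print(o["tool_pos"],o["clock"])
for v in ("scene","top"):
    s=ctrl.snapshot(v)
    for n,z in(("drip_bowl",0),("strainer",.042)):
      for r in ctrl.spot_point(s,n)[:2]: print(v,n,np.round(r["at"]),round(r["score"],2),np.round(atz(s,r["at"],z),3))
    save(s,v+"6.png",(130,90,386,282),1.5)
a=cv2.imread("pics/scene6.png");b=cv2.imread("pics/top6.png");cv2.imwrite("pics/c6.png",np.hstack([a,b]))
E
```

```text
[ 0.49617058 -0.1663756   0.09310007] 6.5667
scene drip_bowl [230. 172.] 0.94 [ 0.353 -0.016  0.   ]
scene strainer [274. 191.] 0.85 [0.498 0.074 0.042]
scene strainer [234. 165.] 0.85 [ 0.366 -0.008  0.042]
```

View pics/c6.png

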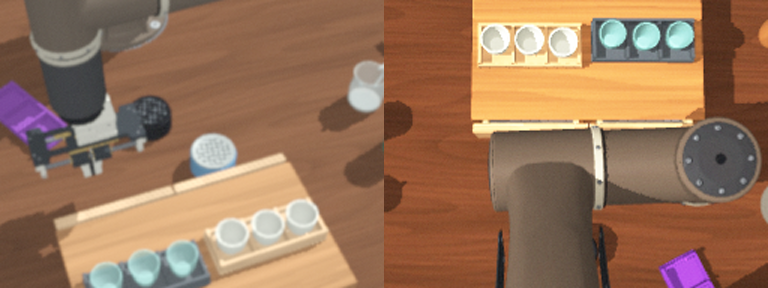

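The bowl now stands at about y=+0.065, well clear of the right drawer, whose left edge is at about y=-0.04. Next I'll approach the right front and press it gently.

Call:
{"method": "apply_moves", "body": {"commands": [[[2,1.9,-1.5],0,1],[[4,1.9,-1.5],0,1],[[5.5,1.9,-1.5],0,1],[[6.5,1.9,-1.5],0,1],[[7,1.9,-1.5],0,1],[[7,1.9,-1.5],0,1]]}}

```text
clock: 7.37
tool_pos: [0.567, -0.1435, 0.0773]
orientation: [180.0, 0.0, 1.4]
force: [0.2, -1.3, 0.1]
opening: 0.0005
gripper_force: 0.0
```

Call:
{"method": "apply_moves", "body": {"commands": [[[0.2,0,0],0,1],[[0.4,0,0],0,1],[[0.6,0,0],0,1],[[0.6,0,0],0,1]]}}

```text
clock: 7.7
tool_pos: [0.5717, -0.1441, 0.0777]
orientation: [-180.0, 0.1, 1.3]
force: [-2.7, 1.0, 1.8]
opening: 0.0005
gripper_force: 1.0
```

Contact. I'll press about 3–4 mm more, a little at a time.

Call:
{"method": "apply_moves", "body": {"commands": [[[0.15,0,0],0,1],[[0.3,0,0],0,1],[[0.3,0,0],0,1]]}}

```text
clock: 7.95
tool_pos: [0.5741, -0.1441, 0.0776]
orientation: [-180.0, 0.1, 1.3]
force: [-5.8, 1.4, 4.9]
opening: 0.0004
gripper_force: 2.5
```

Call:
{"method": "apply_moves", "body": {"commands": [[[0.1,0,0],0,1],[[0.2,0,0],0,1],[[0.2,0,0],0,1]]}}

```text
clock: 8.2
tool_pos: [0.5759, -0.144, 0.0776]
orientation: [-180.0, 0.1, 1.3]
force: [-5.6, 2.2, 4.4]
opening: 0.0006
gripper_force: 2.7
```

Call:
{"method": "apply_moves", "body": {"commands": [[[0.1,0,0],0,1],[[0.1,0,0],0,1],[[-1,0,0],0,1],[[-3,0,0],0,1],[[-6,0,0],0,1],[[-9,0,0],0,1],[[-9,0,2],0,1],[[-9,0,5],0,1],[[-9,0,5],0,1],[[-9,0,5],0,1],[[-9,0,5],0,1],[[-9,0,5],0,1],[[-9,0,5],0,1],[[-9,0,5],0,1],[[-9,0,5],0,1]]}}

```text
clock: 9.45
tool_pos: [0.4872, -0.144, 0.127]
orientation: [180.0, 0.1, 1.3]
force: [-1.3, 0.3, -0.2]
opening: -0.0002
gripper_force: 0.0
```

```bash
python3 - <<'E'
from h import *
o=ctrl.get_obs();print(o["tool_pos"],o["clock"])
s=ctrl.snapshot("scene");save(s,"c7.png",(140,150,340,290),3.5)
for n,z in(("front_right",.048),("inner_right",.048),("strainer",.042)):
  for r in ctrl.spot_point(s,n)[:2]: print(n,np.round(r["at"]),round(r["score"],2),np.round(atz(s,r["at"],z),3))
E
```

```text
[ 0.48718581 -0.14397628  0.12697137] 9.45
front_right [198. 218.] 0.5 [ 0.527 -0.159  0.048]
front_right [100. 233.] 0.22 [ 0.492 -0.425  0.048]
inner_right [204. 226.] 0.58 [ 0.556 -0.149  0.048]
strainer [274. 189.] 0.77 [0.491 0.075 0.042]
strainer [230. 160.] 0.7 [ 0.343 -0.014  0.042]
```

View pics/c7.png

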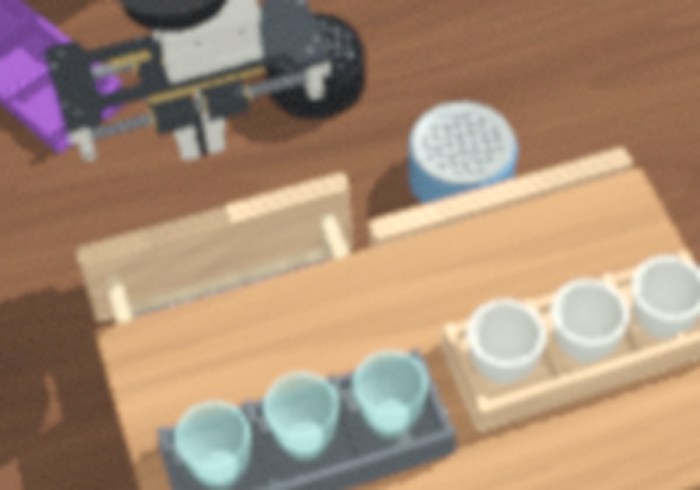

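The drawer sprang ajar, with its front top edge at about (215,205) px. The bowl is clear at (272,193) px. Now I'll put the fingertip in behind the front.

Call:
{"method": "apply_moves", "body": {"commands": [[[0,0,2.5],0,1],[[2,0,3.5],0,1],[[5,0,3.5],0,1],[[8,0,3.5],0,1],[[8.5,0,3.5],0,1],[[8.5,0,3],0,1],[[8.5,0,0],0,1],[[8.5,0,-2.5],0,1],[[8.5,0,-4],0,1],[[8.5,0,-5],0,1],[[8.5,0,-5.2],0,1],[[8.5,0,-5.2],0,1],[[8.5,0,-5.2],0,1]]}}

```text
clock: 10.73
tool_pos: [0.5728, -0.144, 0.0765]
orientation: [180.0, -0.1, 1.3]
force: [-0.3, 0.3, 0.2]
opening: 0.0005
gripper_force: 0.0
```

Call:
{"method": "apply_moves", "body": {"commands": [[[-0.4,0,0],0,1],[[-0.8,0,0],0,1],[[-1.2,0,0],0,1],[[-1.7,0,0],0,1],[[-2.3,0,0],0,1],[[-3,0,0],0,1],[[-3.7,0,0],0,1],[[-4.4,0,0],0,1],[[-5.1,0,0],0,1],[[-5.8,0,0],0,1],[[-6.5,0,0],0,1],[[-7.2,0,0],0,1],[[-7.9,0,0],0,1],[[-8.6,0,0],0,1],[[-9.2,0,0],0,1],[[-9.8,0,0],0,1],[[-10.3,0,0],0,1],[[-10.7,0,0],0,1],[[-11,0,0],0,1],[[-11,0,0],0,1]]}}

```text
clock: 12.4
tool_pos: [0.4613, -0.1439, 0.0754]
orientation: [-180.0, 0.1, 1.3]
force: [-0.1, 0.3, -0.1]
opening: 0.0004
gripper_force: 0.0
```

Call:
{"method": "apply_moves", "body": {"commands": [[[-0.2,0,0],0,1],[[-0.4,0,0],0,1],[[-0.6,0,0],0,1],[[-0.7,0,0],0,1],[[-0.7,0,0],0,1]]}}

```text
clock: 12.82
tool_pos: [0.4605, -0.1436, 0.0766]
orientation: [180.0, -0.5, 1.4]
force: [14.1, -1.6, -9.5]
opening: 0.0003
gripper_force: 6.8
```

```bash
python3 - <<'E'
from h import *
o=ctrl.get_obs();print(o["tool_pos"],o["force"])
s=ctrl.snapshot("scene");save(s,"c8.png",(140,130,340,290),3.5)
for n,z in(("front_right",.048),("inner_right",.048)):
  for r in ctrl.spot_point(s,n)[:2]: print(n,np.round(r["at"]),round(r["score"],2),np.round(atz(s,r["at"],z),3))
E
```

```text
[ 0.46046911 -0.14359072  0.0765565 ] [14.10031376 -1.61034621 -9.50485315]
inner_right [194. 198.] 0.69 [ 0.455 -0.151  0.048]
```

View pics/c8.png

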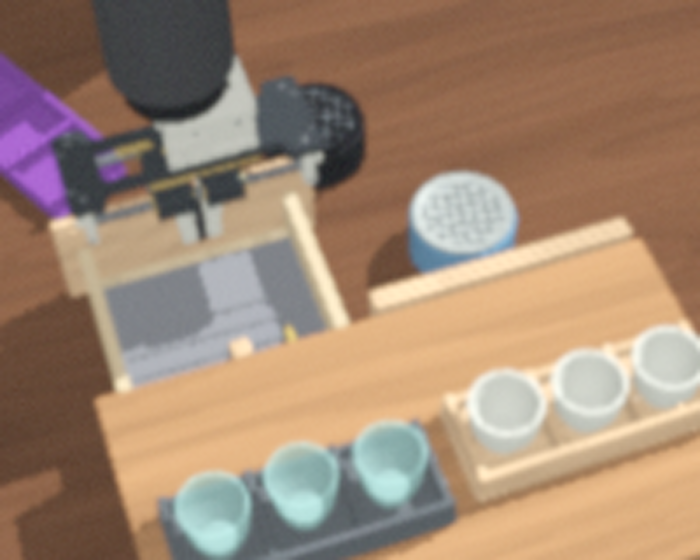

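The drawer is firmly at its stop: 14 N, with no further travel. I'll take the hand away upward.

Call:
{"method": "apply_moves", "body": {"commands": [[[0.7,0,0],0,1],[[1.5,0,0],0,1],[[2,0,0],0,1],[[2,0,2],0,1],[[2,0,5],0,1],[[2,0,8],0,1],[[2,0,11],0,1],[[2,0,14],0,1],[[2,0,15],0,1],[[2,-4,15],0,1],[[2,-8,15],0,1],[[2,-12,15],0,1],[[2,-16,15],0,1],[[2,-20,15],0,1],[[2,-20,15],0,1],[[2,-20,15],0,1],[[2,-20,15],0,1],[[2,-20,15],0,1]]}}

```text
clock: 14.47
tool_pos: [0.4753, -0.3432, 0.2253]
orientation: [-180.0, 0.0, 1.4]
force: [-0.5, 0.1, -0.0]
opening: 0.0005
gripper_force: 0.0
```

```bash
python3 - <<'E'
from h import *
o=ctrl.get_obs();print(o["tool_pos"],o["force"],o["clock"])
s=ctrl.snapshot("top");save(s,"c9.png",None,1.5)
for n,z in(("front_right",.048),("front_left",.048),("drip_bowl",0),("gaiwan",0)):
  for r in ctrl.spot_point(s,n)[:2]: print(n,np.round(r["at"]),round(r["score"],2),np.round(atz(s,r["at"],z),3))
E
```

```text
[ 0.47531303 -0.34315519  0.22532675] [-0.4904744   0.10910953 -0.00486645] 14.4667
front_right [305. 116.] 0.54 [ 0.77  -0.153  0.048]
front_right [303. 235.] 0.5 [ 0.427 -0.151  0.048]
front_left [228. 179.] 0.87 [0.58  0.064 0.048]
drip_bowl [230. 207.] 0.91 [0.503 0.058 0.   ]
drip_bowl [257. 258.] 0.84 [ 0.355 -0.023  0.   ]
gaiwan [395. 228.] 0.47 [ 0.451 -0.433  0.   ]
gaiwan [300. 225.] 0.27 [ 0.455 -0.148  0.   ]
```

View pics/c9.png

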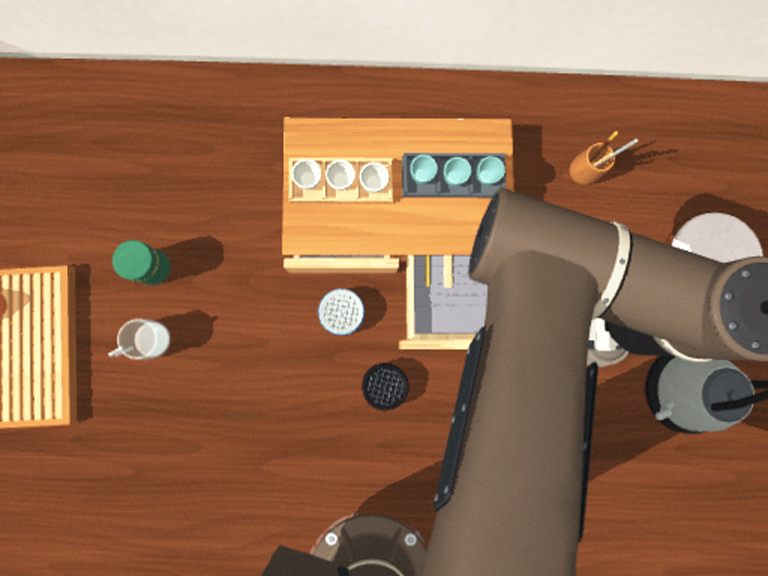

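The right drawer is fully out, with its front at (303,228) px and x≈0.43. The left drawer is shut, the bowl is clear at (228,208) px, everything else is in place, and the hand is free.

```bash
python3 -c "
from plant import ctrl
print(ctrl.close_job())"
```

```text
the job is handed in; nothing more can be done
None
```

The job is handed in: I slid the blue bowl clear, and the right drawer (under the glass cups) sprang ajar and is now out at its stop; the last picture shows the left drawer shut and nothing else visibly moved, though the arm hid part of that view.

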